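Serve the crispbread on the high-chair tray with a turner

ROBOT

A 7-joint arm with a two-finger parallel gripper is mounted at the origin on the work surface. World frame = base frame: x ahead of the robot, y to its left, z up, the work surface at z = 0. Lengths are in m, angles in rad, forces in N, time in s.
With the tool pointing down it reaches from about 0.4 to 0.85 m from the base axis. Payload 4.5 kg.
Tool frame: the origin (TCP) lies at the very end of the fingers, on their centre line; the grasp point (between the pads) lies manip.grasp_offset behind it (manip.grasp_offset is the distance from the TCP to the grasp point, in m); z points along the fingers, y is the line along which they close (so a half turn about z gives the same grasp; the last joint's range is limited). The gripper opens to 85 mm and grips with 20 to 120 N. Pads are 22 mm wide; open, the fingers measure 114 mm over their backs; the gripper's body (76 mm by 85 mm) begins 54 mm behind the grasp point. The pads swing forward as they close: fully open they stand 13 mm farther back than shut.
Start: joints at [-1.273, 0.689, -0.195, 1.565, 0.157, 0.902, -0.215], TCP at [0.163, 0.603, 0.231] pointing down, gripper open.
Joint ranges: [-3.01, 3.01], [-0.46, 2.08], [-1.47, 1.51], [0.13, 2.56], [-1, 4.14], [0.04, 2.09], [-2.66, 2.66]. Speed limits (rad/s): [2.57, 2.57, 3.14, 3.14, 3.14, 3.14, 3.14].

INTERFACE

Orientations are given as a rotation vector (axis times angle).
In Python, from cell import manip gives the robot as it stands.
- The arm moves only by the shell command python3 -m creep 'ROWS' [OPENING] [FORCE]. ROWS is JSON, a list of rows, each an object of numbers: "tx", "ty", "tz": the shift along the tool's x, y, z in mm; "roll": the turn about the tool's z in degrees. A call has 1 to 20 rows; each row shifts and turns the commanded pose from where the row before left it, along the tool's axes as they then stand; what a row does not reach is not made up. A row lasts 1/12 s, in which the tool goes at most 41.7 mm and 7.16 degrees, less where a joint would pass 70% of its speed; a pose out of reach is approached as far as the arm can. A call is refused whole if a number of a shift passes 41.7 or a number of a turn 7.16, either way. A call with a gripper value outside its range is refused whole. OPENING is the finger opening in mm, from 0 to 85.4, set as the call begins (- or left out, the last holds). The fingers move at their own pace and stop on an object; FORCE is the grip in N (left out, the last holds). Time passes only in rows, so rows that do not move let the fingers close. It gives the time, the measured TCP pose, the force, the opening and the grip force at its end, in the units of the state.
- manip.read_state(): the state, without advancing time (a new reading comes with each control period).
- manip.snapshot(name): name is "scene" or "side" or "wrist"; returns (picture, depth): 480x640x3 uint8, blue, green, red; 480x640 float32, m along the optical axis (not along the pixel's ray), 0 where there is no reading.
- manip.camera_model(name): a dict with "fx", "fy", "cx", "cy" (pixels), "k1" (the pictures are not rectified: a ray, as slopes to the right and down, at radius r is drawn at 1 + k1 r^2 times it, then the intrinsics apply), "R" (3x3) and "t" (3): a world point X has camera coordinates R X + t. Camera axes: x right, y down, z forward; pixel columns grow to the right and rows downward; lengths in m; the calibration is good to about 2 mm. A picture is of the moment at which its call begins: read the wrist's pose just before it. camera_model takes no time and is no camera call; for the wrist camera it gives the pose at the moment of the call.
- manip.close_job(): hands the job in; it is judged then, once.
Trained networks look in the newest picture that a camera, given by its name, has taken for a name from the list of things; names that differ only in an ending like _2 or _b are one class to them, and where a whole thing is asked for, a point or a joint stands for the part that bears it (a point fixed in the world has none). Each returns a list of dicts, best first, with "conf" (0 to 1); they miss things now and then, are a little off and sometimes report something else, mostly with a low value. They report only what shows in the picture. A call takes as long as a camera call. They do not tell look-alikes from the thing itself.
- manip.boxes_of(camera, name): "extent" ([centre column, centre row, width, height] in pixels, round what is visible of it).
- manip.pinpoint(camera, name): "location" ([column, row] in pixels: a listed point, or the origin of a listed thing).
The state is a dict: "clock": time; "joints": joint angles; "joint_velocities": joint speeds; "joint_torque": joint torques, N m; "position": TCP position; "ee_rot": TCP orientation; "contact_force": force on the tool from outside, world axes, zero at the start; "torque": the same for the moment, N m; "opening": finger opening in m; "grip_force": force on a finger pad.
Only numpy, scipy, OpenCV 4.12 (cv2) and the standard library are available. Lean on these libraries where they do the work, as an engineer would, in place of code of your own. Each camera call takes 0.05 s, during which the arm holds its last target. There are 200 camera calls.

TASK

Slide the turner under the crispbread on the cooling rack, lift it off and set it down, without dropping it, centred and square across both rails of the serving place on the high-chair tray where the duck is not sitting. Then stand the turner back down on the breakfast bar, level on its blade and leg as it started. Do not touch the crispbread with the fingers, and leave everything else where it stands.

Things in the scene. Friction and masses are not known exactly. Their poses are not given: they have to be found in the camera images.
- crispbread: Flat rigid brown crispbread, 100 (its x) by 116 (its y) by 11 mm thick, about 80 g, dotted top. Origin: centre of its underside; z up. It lies across the two rails of the rack, its x along the rails to within 0.06 rad.
- rack: Fixed steel cooling rack on the bar. Origin: centre of its footprint. Two rails along its x, 130 long, 8 wide, 28 mm high, centred at y = -42 and +42 mm: 76 mm open between them, open at both ends. Two cross bars 5 mm high at x = -58 and +58 mm; the space between rails is free from 5 mm above the bar up to the crispbread at 28 mm. Its x points roughly to world +y (robot's left).
- turner: Turner (spatula). Origin: centre of the underside of its flat blade; x from handle to tip, roughly world +y; z up. Blade 110 long (x -55 to 55), 50 wide, 3 mm thick. A thin neck rises behind it to a level wooden handle 22 wide, 24 high, x -80 to -200 mm, mid height 62 mm. A leg (12 by 22 mm, x -192) under the handle's end reaches down level with the blade, so it stands by itself. About 110 g.
- turner_grip (a point): Point on the turner's handle axis to grip: 125 mm behind the blade's centre, 62 mm above the blade's underside (axes as the turner).
- tray: White high-chair tray, fixed, 420 (x) by 320 mm (y), top 30 mm above the bar, lip 6 mm high round it. Origin: its centre, on the bar. Two equal serving places side by side along x in its half to tray -y; each is two bamboo rails along tray y, 120 long, 8 wide, 24 mm above the tray top, centre lines 84 mm apart (76 mm open between), ends open, so a blade can come and go by tray -y.
- place_near (a point): Centre of the serving place nearer the robot, at the height of its rail tops (54 mm above the bar); axes as the tray's (rails along y). 85 mm to tray -x and 80 mm to tray -y of the tray's centre.
- place_far (a point): Centre of the serving place farther from the robot, likewise: 85 mm to tray +x and 80 mm to tray -y of the tray's centre, at the height of its rail tops. A thin paper lies on the tray between the rails of whichever place is free; it may stay.
- duck: Hard vinyl duck, about 105 long, 64 wide, 84 mm high, sitting on the tray between the rails of one of the two serving places. Origin: centre of its underside; x to its beak.
- bowl: Bowl, 110 mm across, 45 mm high, on the half of the tray away from the serving places. Origin: centre of its underside.
- cup: Bamboo cup, 68 mm across, 75 mm high, on the same half of the tray. Origin: centre of its underside.
- spoon: Plastic spoon, 130 mm long, lying on the same half of the tray.
- jar: Glass jar, 64 mm across, 85 mm high, on the bar beyond the rack. Origin: centre of its underside.
- tin: Tin, 68 mm across, 70 mm high, on the bar beyond the rack. Origin: centre of its underside.
Mind the look-alikes: they are no part of the job. There is more than one size of the crispbread; the job needs the smaller.

How it is judged:
By the outcome, as a careful person would: the job done as asked, in the order asked, and still so for the second after the job is handed in, with the robot touching nothing.
It also fails if it takes over 58 s, if anything falls off the work surface, if the arm or the gripper's body presses on something with over 40 N, if the wrist force passes 120 N, or if a joint passes its speed limit or range.

## Working session

There is one attempt and no reset: what is moved stays moved. The work goes in short steps, Python scripts to look and compute and a shell command to move; the robot and the scene stay as the last step left them, time stands still between calls to the robot, and variables do not carry over. Pictures are saved under pics/ and viewed, at most 13 in all, crops included, and the job is handed in when it is done.

```bash
mkdir -p pics; ls
cat > h.py <<'E'
import numpy as np, cv2
from cell import manip
from scipy.spatial.transform import Rotation as Rn
def ray(c,px):
    u=np.array([(px[0]-c['cx'])/c['fx'],(px[1]-c['cy'])/c['fy']]); s=u.copy()
    for _ in range(20): s=u/(1+c['k1']*(s@s))
    return s
def at_z(c,px,z):
    s=ray(c,px); R=np.array(c['R']);t=np.array(c['t'])
    d=R.T@np.array([s[0],s[1],1]); o=-R.T@t
    return o+d*(z-o[2])/d[2]
def at_d(c,px,d):
    s=ray(c,px); R=np.array(c['R']);t=np.array(c['t'])
    return R.T@(np.array([s[0]*d,s[1]*d,d])-t)
def proj(c,X):
    p=np.array(c['R'])@np.array(X)+np.array(c['t']); s=p[:2]/p[2]; s=s*(1+c['k1']*(s@s))
    return np.array([s[0]*c['fx']+c['cx'],s[1]*c['fy']+c['cy']])
def cloud(c,dep):
    v,u=np.mgrid[0:480,0:640]; K=np.array([[c['fx'],0,c['cx']],[0,c['fy'],c['cy']],[0,0,1.]])
    x=(u-c['cx'])/c['fx'];y=(v-c['cy'])/c['fy'];sx,sy=x.copy(),y.copy()
    for _ in range(20):
        f=1+c['k1']*(sx**2+sy**2); sx,sy=x/f,y/f
    P=np.stack([sx*dep,sy*dep,dep],-1)-np.array(c['t'])
    return P@np.array(c['R'])
E
python3 - <<'E'
from h import *
print(manip.read_state(), manip.grasp_offset)
for n in ['scene','side']:
    im,d=manip.snapshot(n); c=manip.camera_model(n); cv2.imwrite(f'pics/{n}0.png',im); np.savez(f'{n}0.npz',im=im,d=d,**c)
    for t in ['crispbread','rack','turner','turner_grip','tray','place_near','place_far','duck','bowl','cup','jar','tin']:
        for r in manip.pinpoint(n,t)[:3]:
            p=r['location']; q=[int(np.clip(p[1],0,479)),int(np.clip(p[0],0,639))]
            print(n,t,np.round(p,1),round(r['conf'],2),np.round(at_d(c,p,d[q[0],q[1]]),3))
E
```

```text
pics
{'clock': 0.0, 'joints': array([-1.27317549,  0.6900221 , -0.1945029 ,  1.56634551,  0.15730133,
        0.9024995 , -0.21507681]), 'joint_velocities': array([ 4.27263265e-05, -6.73368091e-04,  2.96560297e-04,  6.14103177e-04,
        3.38479212e-04,  7.24095080e-04, -1.21750768e-04]), 'joint_torque': array([ 5.94310059e-04, -5.39611852e+01, -1.26622763e+00, -1.58541924e+01,
        9.16292018e-03,  9.27308982e-03, -4.71092349e-06]), 'position': array([0.16286697, 0.60272944, 0.23045959]), 'ee_rot': array([-4.13037984e-01, -3.11421290e+00,  2.95301622e-03]), 'contact_force': array([ 0.03701723,  0.42765093, -0.01570294]), 'torque': array([-0.01215473,  0.00721798, -0.02133524]), 'grip_force': 0.0, 'opening': 0.08547505799757393} 0.0187
scene crispbread [303.3 248.2] 0.71 [0.565 0.021 0.044]
scene crispbread [286.9 168.5] 0.63 [ 0.304 -0.305  0.014]
scene rack [300.2 254.3] 0.81 [0.582 0.028 0.039]
scene turner [269.4 199.3] 0.75 [ 0.441 -0.233  0.001]
scene turner_grip [231.3 170.6] 0.91 [ 0.478 -0.344  0.062]
scene tray [440.3 328.5] 0.59 [0.541 0.382 0.028]
scene place_near [4
[... 913 characters left out ...]
3 175.7] 0.32 [0.407 0.452 0.046]
side tray [300.8 204.4] 0.6 [0.51  0.307 0.028]
side place_near [267.  198.9] 0.72 [0.418 0.339 0.028]
side place_near [344.8 184. ] 0.57 [0.634 0.4   0.045]
side place_near [274.9 372. ] 0.49 [ 0.467 -0.359  0.075]
side place_far [332.4 198.5] 0.71 [0.589 0.234 0.083]
side duck [333.8 208.8] 0.91 [0.594 0.238 0.051]
side duck [418.9 298.9] 0.52 [ 0.752 -0.102  0.021]
side bowl [344.1 186.9] 0.82 [0.634 0.414 0.029]
side bowl [321.1 269.3] 0.32 [ 0.553 -0.017  0.038]
side cup [267.8 176.9] 0.66 [0.415 0.452 0.042]
side jar [415.8 262.8] 0.74 [0.772 0.038 0.017]
side tin [421.5 296.8] 0.88 [ 0.755 -0.106  0.03 ]
side tin [331.7 200.5] 0.64 [0.587 0.227 0.08 ]
```

Run:
```python
import cv2
im=cv2.imread('pics/scene0.png'); cv2.imwrite('pics/s0c.png',cv2.resize(im[130:430,180:580],(800,600),interpolation=cv2.INTER_CUBIC))
```

```text
(no output)
```

View pics/s0c.png

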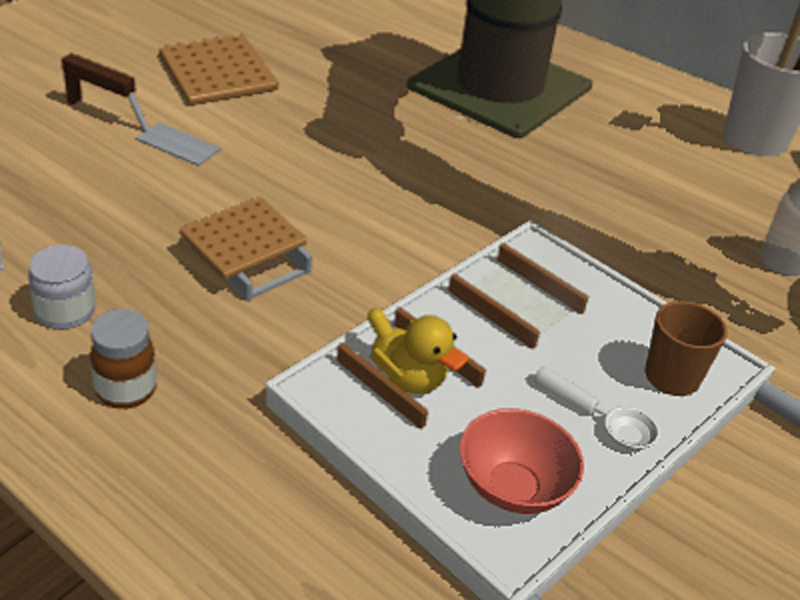

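View pics/side0.png

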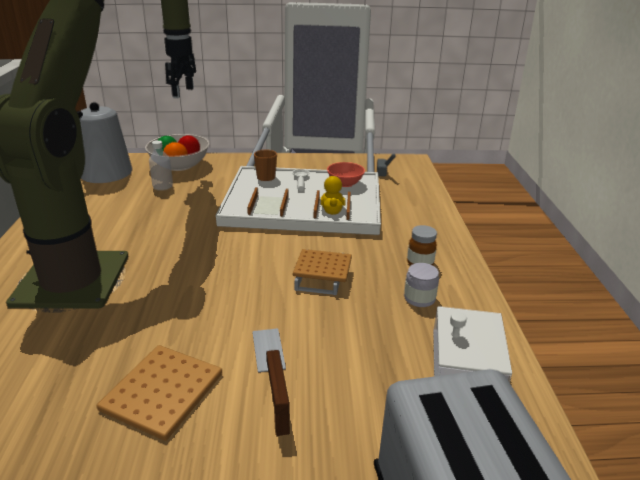

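Two crispbreads show up: the one on the rack at scene (302,247), and one lying flat on the bar at scene (288,165) or side (160,391). The rack one is smaller and lies across the rails, so it is the one to use. The enlarged crop confirms this. The duck sits in the far place at scene (388,310), so the free place is place_near, with the paper at about scene (440,277).

Run:
```python
from h import *
def rect(P,name):
    P=P.reshape(-1,3)
    if len(P)<8: print(name,len(P));return
    r=cv2.minAreaRect((P[:,:2]*1000).astype(np.float32)); m=np.median(P,0)
    c=P[:,:2]-P[:,:2].mean(0); w,v=np.linalg.eigh(c.T@c); a=v[:,1]
    print(name,len(P),'ctr',np.round(r[0],1),'size',np.round(r[1],1),'ang',round(r[2],1),'pcadir',round(np.degrees(np.arctan2(a[1],a[0]))%180,1),'zmed',round(m[2],4))
for n in ['scene','side']:
    f=np.load(n+'0.npz'); c={k:f[k] for k in f.files}; P=cloud(c,f['d'].astype(float)); hsv=cv2.cvtColor(f['im'],cv2.COLOR_BGR2HSV)
    ok=(f['d']>0)
    def sel(x,y,z,h=None,e=True):
        m=ok&(P[...,0]>x[0])&(P[...,0]<x[1])&(P[...,1]>y[0])&(P[...,1]<y[1])&(P[...,2]>z[0])&(P[...,2]<z[1])
        return P[m]
    print(n)
    rect(sel((.45,.68),(-.1,.12),(.032,.05)),'crisp')
    rect(sel((.2,.4),(-.42,-.2),(.007,.03)),'bigcrisp')
    rect(sel((.35,.6),(-.5,-.28),(.064,.085)),'handletop')
    sat=(hsv[...,1]<90)
    m=ok&sat&(P[...,0]>.36)&(P[...,0]<.55)&(P[...,1]>-.32)&(P[...,1]<-.14)&(P[...,2]<.012); rect(P[m],'blade')
    rect(sel((.2,.85),(.15,.6),(.026,.042)),'tray')
    for x in [(.33,.42),(.42,.5),]:
        rect(sel(x,(.18,.4),(.046,.06)),'rail')
```

```text
scene
crisp 1427 ctr [560.2   6.4] size [106.2 117.7] ang 78.0 pcadir 167.2 zmed 0.0392
bigcrisp 1320 ctr [ 276.9 -328.8] size [170.3 142.2] ang 63.6 pcadir 70.9 zmed 0.016
handletop 275 ctr [ 472.1 -364.8] size [ 28.9 125.7] ang 7.7 pcadir 99.5 zmed 0.0732
blade 481 ctr [ 449.5 -242.3] size [ 62.2 143.8] ang 9.3 pcadir 97.8 zmed 0.0037
tray 20017 ctr [496.3 392.7] size [587.7 410.5] ang 0.5 pcadir 6.2 zmed 0.0304
rail 236 ctr [385.2 303.8] size [118.8  12.8] ang 82.6 pcadir 84.1 zmed 0.0522
rail 261 ctr [469.6 294. ] size [122.   12.7] ang 85.8 pcadir 83.8 zmed 0.0526
side
crisp 1446 ctr [556.8   6.4] size [105.4 116.4] ang 78.0 pcadir 170.4 zmed 0.0387
bigcrisp 5948 ctr [ 272.6 -330.8] size [166.4 144. ] ang 64.0 pcadir 69.0 zmed 0.0155
handletop 845 ctr [ 470.  -365.5] size [ 22.3 122.3] ang 9.1 pcadir 99.0 zmed 0.0737
blade 873 ctr [ 447.5 -225. ] size [ 51.5 119. ] ang 9.1 pcadir 92.5 zmed 0.0024
tray 6717 ctr [537.1 411.1] size [421.5 456.3] ang 84.4 pcadir 176.8 zmed 0.0303
rail 87 ctr [381.4 301.2] size [119.4   9.7] ang 84.0 pcadir 83.7 zmed 0.0534
rail 80 ctr [465.6 294.8] size [126.4   8.4] ang 84.1 pcadir 83.8 zmed 0.0525
```

```bash
python3 -m creep '[{"roll":6.6},{"roll":6.6},{"roll":6.6},{"roll":6.6},{"roll":6.6},{"roll":6.6},{"roll":6.6},{"roll":6.6},{"roll":6.6},{"roll":6.4},{"tx":-36,"ty":18.6},{"tx":-36,"ty":18.6},{"tx":-36,"ty":18.6},{"tx":-36,"ty":18.6},{"tx":-36,"ty":18.6},{"tx":-36,"ty":18.6},{"tx":-36,"ty":18.6},{"tx":-36,"ty":18.6},{"tx":-36,"ty":18.6},{"tx":-36,"ty":18.6}]'; python3 -c "
from cell import manip; print(manip.read_state()['joints'])"
```

```text
[-1.27317355  0.68910729 -0.19462938  1.56525443  0.15732009  0.9025026
 -0.21508431]invalid input at $[0]: expected keys tx, ty, tz, roll
```

```bash
python3 -m creep '[{"tx":0,"ty":0,"tz":0,"roll":6.6},{"tx":0,"ty":0,"tz":0,"roll":6.6},{"tx":0,"ty":0,"tz":0,"roll":6.6},{"tx":0,"ty":0,"tz":0,"roll":6.6},{"tx":0,"ty":0,"tz":0,"roll":6.6},{"tx":0,"ty":0,"tz":0,"roll":6.6},{"tx":0,"ty":0,"tz":0,"roll":6.6},{"tx":0,"ty":0,"tz":0,"roll":6.6},{"tx":0,"ty":0,"tz":0,"roll":6.6},{"tx":0,"ty":0,"tz":0,"roll":6.4},{"tx":-36,"ty":18.6,"tz":0,"roll":0},{"tx":-36,"ty":18.6,"tz":0,"roll":0},{"tx":-36,"ty":18.6,"tz":0,"roll":0},{"tx":-36,"ty":18.6,"tz":0,"roll":0},{"tx":-36,"ty":18.6,"tz":0,"roll":0},{"tx":-36,"ty":18.6,"tz":0,"roll":0},{"tx":-36,"ty":18.6,"tz":0,"roll":0},{"tx":-36,"ty":18.6,"tz":0,"roll":0},{"tx":-36,"ty":18.6,"tz":0,"roll":0},{"tx":-36,"ty":18.6,"tz":0,"roll":0}]'; python3 -c "
from cell import manip; print(manip.read_state()['joints'])"
```

```text
clock: 2.97
position: [0.4044, 0.2758, 0.2315]
ee_rot: [-2.038, -2.391, -0.001]
contact_force: [1.7, 1.1, -0.0]
opening: 0.0852
grip_force: 0.0
[-0.74371626  0.51461371  0.07849279  1.97382025 -0.06375813  0.65476545
 -0.46578404]
```

```bash
python3 -m creep '[{"tx":-39.2,"ty":-2.2,"tz":0,"roll":0},{"tx":-39.2,"ty":-2.2,"tz":0,"roll":0},{"tx":-39.2,"ty":-2.2,"tz":0,"roll":0},{"tx":-39.2,"ty":-2.2,"tz":0,"roll":0},{"tx":-39.2,"ty":-2.2,"tz":0,"roll":0},{"tx":-39.2,"ty":-2.2,"tz":0,"roll":0},{"tx":-39.2,"ty":-2.2,"tz":0,"roll":0},{"tx":-39.2,"ty":-2.2,"tz":0,"roll":0},{"tx":-39.2,"ty":-2.2,"tz":0,"roll":0},{"tx":-39.2,"ty":-2.2,"tz":0,"roll":0},{"tx":-39.2,"ty":-2.2,"tz":0,"roll":0},{"tx":-39.2,"ty":-2.2,"tz":0,"roll":0},{"tx":-39.2,"ty":-2.2,"tz":0,"roll":0},{"tx":-39.2,"ty":-2.2,"tz":0,"roll":0},{"tx":-39.2,"ty":-2.2,"tz":0,"roll":0},{"tx":-39.2,"ty":-2.2,"tz":0,"roll":0},{"tx":0,"ty":0,"tz":0,"roll":0}]'
cat > look.py <<'E'
import sys
from h import *
def rect(P,name):
    if len(P)<8: print(name,len(P));return
    r=cv2.minAreaRect((P[:,:2]*1000).astype(np.float32)); m=np.median(P,0)
    c=P[:,:2]-P[:,:2].mean(0); w,v=np.linalg.eigh(c.T@c); a=v[:,1]
    print(name,len(P),'ctr',np.round(r[0],1),'size',np.round(r[1],1),'ang',round(r[2],1),'pcadir',round(np.degrees(np.arctan2(a[1],a[0]))%180,1),'zmed',round(m[2],4))
def snap(tag,n='wrist'):
    c=manip.camera_model(n); im,d=manip.snapshot(n); cv2.imwrite(f'pics/{tag}.png',im)
    np.savez(tag+'.npz',im=im,d=d,**c)
    return c,im,d,np.where(d[...,None]>0,cloud(c,d.astype(float)),np.nan)
def sel(P,x,y,z):
    return P[(P[...,0]>x[0])&(P[...,0]<x[1])&(P[...,1]>y[0])&(P[...,1]<y[1])&(P[...,2]>z[0])&(P[...,2]<z[1])]
E
python3 - <<'E'
from look import *
s=manip.read_state(); print(np.round(s['position'],4),s['joints'])
c,im,d,P=snap('w1'); print(np.round(-np.array(c['R']).T@c['t'],3))
rect(sel(P,(.35,.6),(-.5,-.28),(.066,.08)),'handletop')
rect(sel(P,(.35,.6),(-.29,-.1),(.001,.009)),'blade')
E
```

```text
clock: 4.38
position: [0.4664, -0.3581, 0.2315]
ee_rot: [2.047, 2.374, -0.008]
contact_force: [0.4, -0.8, 0.2]
opening: 0.0857
grip_force: 0.0
[ 0.4664 -0.3581  0.2315] [ 0.57416307  0.63234603 -0.00212149  1.69358688  0.0103286   0.80979948
  0.71307496]
[ 0.453 -0.273  0.375]
handletop 3975 ctr [ 469.3 -363.1] size [ 21.4 119.2] ang 9.3 pcadir 99.3 zmed 0.0749
blade 22089 ctr [ 475.  -231.9] size [250.  116.2] ang 0.0 pcadir 5.5 zmed 0.0019
```

View pics/w1.png

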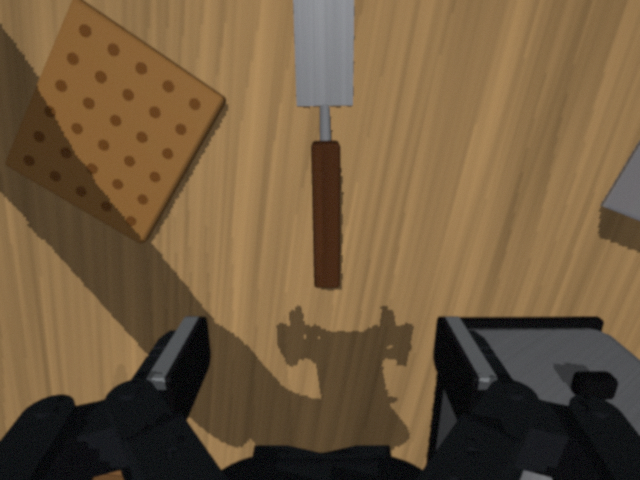

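The wrist picture shows the handle at about (326,215), the blade at the top and the toaster at the lower right (520,400). I'll check clearance to the toaster before descending.

Run:
```python
from look import *
for n in ['scene0','side0']:
    f=np.load(n+'.npz'); c={k:f[k] for k in f.files}; P=cloud(c,f['d'].astype(float))
    for zr in [(.03,.1),(.1,.3)]:
        q=sel(P,(.5,1.2),(-.75,-.2),zr); print(n,zr,len(q),np.round(np.percentile(q,[0.5,99.5],axis=0),3).tolist() if len(q) else '')
    # rack parts visible below crispbread / at its ends
    rect(sel(P,(.45,.68),(-.1,.12),(.012,.03)),'rack')
```

```text
scene0 (0.03, 0.1) 4422 [[0.626, -0.702, 0.031], [0.884, -0.201, 0.099]]
scene0 (0.1, 0.3) 5860 [[0.626, -0.721, 0.101], [0.821, -0.251, 0.184]]
rack 142 ctr [582.7  43.2] size [ 72.3 142.1] ang 45.7 pcadir 166.9 zmed 0.0219
side0 (0.03, 0.1) 4558 [[0.617, -0.558, 0.033], [0.877, -0.202, 0.099]]
side0 (0.1, 0.3) 15761 [[0.618, -0.632, 0.103], [0.797, -0.264, 0.183]]
rack 102 ctr [549.4 -41.9] size [ 30.2 106.6] ang 76.8 pcadir 168.6 zmed 0.0247
```

```bash
python3 -m creep '[{"tx":9.6,"ty":2,"tz":20,"roll":-0.8},{"tx":0,"ty":0,"tz":35,"roll":0},{"tx":0,"ty":0,"tz":35,"roll":0},{"tx":0,"ty":0,"tz":35,"roll":0},{"tx":0,"ty":0,"tz":25,"roll":0},{"tx":0,"ty":0,"tz":20,"roll":0},{"tx":0,"ty":0,"tz":12,"roll":0},{"tx":0,"ty":0,"tz":6,"roll":0},{"tx":0,"ty":0,"tz":0,"roll":0},{"tx":0,"ty":0,"tz":0,"roll":0}]' 60 && python3 -m creep '[{"tx":0,"ty":0,"tz":0,"roll":0},{"tx":0,"ty":0,"tz":0,"roll":0},{"tx":0,"ty":0,"tz":0,"roll":0},{"tx":0,"ty":0,"tz":0,"roll":0},{"tx":0,"ty":0,"tz":0,"roll":0},{"tx":0,"ty":0,"tz":0,"roll":0}]' 0 100
```

```text
clock: 5.27
position: [0.4689, -0.3378, 0.044]
ee_rot: [2.021, 2.404, 0.001]
contact_force: [-0.5, -0.1, 0.7]
opening: 0.0599
grip_force: 0.0
clock: 5.77
position: [0.4687, -0.3382, 0.0443]
ee_rot: [2.021, 2.403, 0.0]
contact_force: [-1.7, 0.3, 6.7]
opening: 0.0207
grip_force: 97.6
```

```bash
python3 -m creep '[{"tx":0,"ty":0,"tz":-5,"roll":0},{"tx":0,"ty":0,"tz":-12,"roll":0},{"tx":0,"ty":0,"tz":-13,"roll":0},{"tx":0,"ty":0,"tz":0,"roll":3},{"tx":0,"ty":0,"tz":0,"roll":6},{"tx":0,"ty":0,"tz":0,"roll":6},{"tx":0,"ty":0,"tz":0,"roll":4},{"tx":0,"ty":0,"tz":0,"roll":2},{"tx":15,"ty":2.7,"tz":0,"roll":0},{"tx":25,"ty":4.5,"tz":0,"roll":0},{"tx":25,"ty":4.5,"tz":0,"roll":0},{"tx":20,"ty":3,"tz":0,"roll":0},{"tx":10,"ty":1.5,"tz":0,"roll":0},{"tx":0,"ty":0,"tz":0,"roll":0},{"tx":0,"ty":0,"tz":0,"roll":0}]'
python3 - <<'E'
from look import *
s=manip.read_state(); print(np.round(s['position'],4),s['ee_rot'],s['joints'],s['grip_force'])
c,im,d,P=snap('w2'); print(np.round(-np.array(c['R']).T@c['t'],3))
rect(sel(P,(.45,.68),(-.08,.15),(.032,.05)),'crisp')
rect(sel(P,(.45,.68),(-.12,-.03),(.02,.032)),'rackend')
E
python3 - <<'E'
from look import *
c,im,d,P=snap('sd2','side'); f=P
rect(sel(P,(.4,.6),(-.4,-.2),(.09,.13)),'handletop')
rect(sel(P,(.45,.6),(-.19,-.05),(.02,.05)),'blade')
im=cv2.imread('pics/w2.png'); im2=cv2.imread('pics/sd2.png')[230:410,220:460]
cv2.imwrite('pics/m2.png',np.hstack([cv2.resize(im,(400,300)),cv2.resize(im2,(400,300))]))
E
```

```text
clock: 7.02
position: [0.5024, -0.2484, 0.0736]
ee_rot: [2.425, 1.996, -0.001]
contact_force: [0.3, -0.7, -1.4]
opening: 0.0206
grip_force: 97.8
[ 0.5024 -0.2484  0.0736] [ 2.42485294e+00  1.99618918e+00 -7.54825588e-04] [ 0.32229018  0.84495638  0.09258681  1.89024626 -0.17097289  0.4134389
  0.34731025] 97.76715874671936
[ 0.518 -0.165  0.217]
crisp 0
rackend 0
handletop 1162 ctr [ 502.8 -276.2] size [ 82.4 115.6] ang 13.8 pcadir 79.7 zmed 0.1034
blade 193 ctr [ 539.  -108.5] size [155.3  64.5] ang 65.3 pcadir 71.2 zmed 0.0323
```

View pics/m2.png

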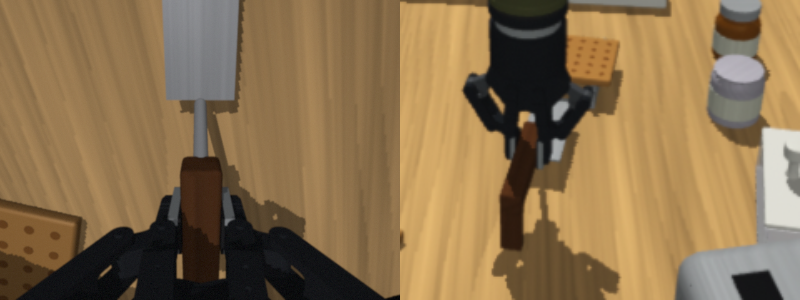

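Run:
```python
from look import *
# turner in hand, from the wrist view, in tool axes (mm)
f=np.load('w2.npz'); c={k:f[k] for k in f.files}; P=np.where(f['d'][...,None]>0,cloud(c,f['d'].astype(float)),np.nan)
s=manip.read_state(); T=Rn.from_rotvec(s['ee_rot']).as_matrix(); Q=(P-s['position'])@T*1000
x,y=Q[...,0],Q[...,1]; z=P[...,2]*1000
for a,b in [(10,20),(20,30)]+[(i,i+8) for i in range(62,130,8)]:
    lo=(85,110) if a<50 else (25,50)
    m=(x>a)&(x<b)&(abs(y)<45)&(z>lo[0])&(z<lo[1])
    if m.sum()>20: print(a,b,m.sum(),'y',np.round(np.percentile(y[m],[1,50,99]),1),'z',np.round(np.percentile(z[m],[10,50,90]),1))
# rack: grey points
for n in ['scene0','side0']:
    f=np.load(n+'.npz'); c={k:f[k] for k in f.files}; P=cloud(c,f['d'].astype(float)); h=cv2.cvtColor(f['im'],cv2.COLOR_BGR2HSV)
    m=(h[...,1]<80)&(f['d']>0)&(P[...,0]>.47)&(P[...,0]<.66)&(P[...,1]>-.1)&(P[...,1]<.12)&(P[...,2]>.004)&(P[...,2]<.036)
    v,u=np.where(m); print(n,m.sum()); L=np.c_[u,v,np.round(P[m]*1000,0)].astype(int)
    print(L[L[:,4]>17][::2].tolist())
    y0,x0=(235,265) if n=='scene0' else (240,280)
    g=f['im'][y0:y0+60,x0:x0+80]; cv2.imwrite(f'pics/r_{n}.png',cv2.resize(g,(400,300),interpolation=cv2.INTER_NEAREST))
cv2.imwrite('pics/rk.png',np.hstack([cv2.imread('pics/r_scene0.png'),cv2.imread('pics/r_side0.png')]))
```

```text
10 20 3020 y [-17.4  -0.5  16. ] z [ 93.5 104.2 106.1]
20 30 1856 y [-11.5  -0.9  10. ] z [103.4 104.4 105.2]
62 70 1984 y [-26.2  -1.6  22.9] z [32.8 33.6 34.6]
70 78 2007 y [-26.2  -1.7  22.9] z [32.8 33.7 34.6]
78 86 2140 y [-26.1  -1.7  22.9] z [32.8 33.7 34.6]
86 94 2276 y [-26.1  -1.7  22.8] z [32.8 33.7 34.6]
94 102 2325 y [-26.2  -1.7  23. ] z [32.8 33.7 34.6]
102 110 2421 y [-26.2  -1.7  22.9] z [32.8 33.8 34.7]
110 118 2558 y [-26.3  -1.7  23. ] z [32.9 33.8 34.7]
118 126 2613 y [-26.2  -1.3  23.1] z [32.9 33.8 34.7]
scene0 263
[[330, 253, 519, 63, 26], [329, 254, 523, 64, 26], [331, 254, 521, 69, 28], [327, 255, 525, 60, 22], [329, 255, 526, 67, 27], [331, 255, 527, 74, 31], [333, 255, 520, 74, 27], [328, 256, 525, 63, 21], [330, 256, 527, 71, 27], [332, 256, 526, 77, 29], [334, 256, 522, 79, 28], [329, 257, 527, 68, 21], [331, 257, 527, 74, 25], [333, 257, 529, 82, 31], [335, 257, 522, 82, 27], [331, 258, 528, 76, 24], [333, 258, 527, 80, 26], [335, 258, 525, 85, 28], [331, 259, 526, 74, 19], [333, 259, 528, 82, 24], [335, 259, 523, 83, 22], [333, 260, 529, 83, 23], [335,
[... 812 characters left out ...]
295, 279, 497, -42, 30], [297, 279, 501, -37, 26], [299, 279, 505, -32, 23], [296, 280, 499, -43, 28], [298, 280, 503, -38, 25], [295, 281, 497, -44, 26], [297, 281, 501, -43, 26], [335, 281, 581, -49, 30], [337, 281, 586, -45, 27], [296, 282, 499, -43, 23], [298, 282, 503, -39, 20], [335, 282, 581, -51, 28], [337, 282, 586, -47, 26], [295, 283, 497, -42, 20], [297, 283, 501, -42, 19], [335, 283, 581, -56, 29], [337, 283, 585, -52, 27], [334, 284, 579, -56, 27], [336, 284, 583, -59, 29], [334, 285, 579, -61, 28], [336, 285, 583, -56, 24], [334, 286, 579, -59, 24], [336, 286, 583, -61, 25], [334, 287, 579, -60, 22], [336, 287, 583, -60, 22], [335, 288, 581, -59, 19], [335, 289, 581, -64, 20]]
```

View pics/rk.png

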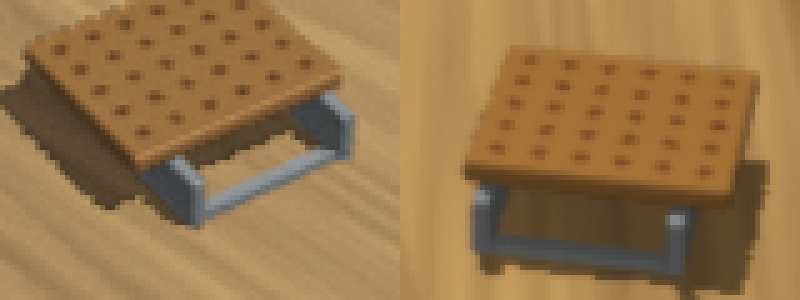

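Side view (right): the rack's near rail ends are at crop (482,215) and (678,245). Scene view (left): the far rail ends are at (190,195) and (340,120). These give a rack centre of about (554,11) mm at 79°, consistent with the known 84 mm spacing and 130 mm length.

```bash
python3 -m creep '[{"tx":0,"ty":2.7,"tz":8,"roll":0},{"tx":0,"ty":2.6,"tz":8,"roll":0},{"tx":0,"ty":0,"tz":0,"roll":0},{"tx":0,"ty":0,"tz":0,"roll":0},{"tx":6,"ty":0,"tz":0,"roll":0},{"tx":6,"ty":0,"tz":0,"roll":0},{"tx":6,"ty":0,"tz":0,"roll":0},{"tx":6,"ty":0,"tz":0,"roll":0},{"tx":6,"ty":0,"tz":0,"roll":0},{"tx":6,"ty":0,"tz":0,"roll":0},{"tx":0,"ty":0,"tz":0,"roll":0}]'
python3 - <<'E'
from look import *
s=manip.read_state(); print(np.round(s['position'],4),s['ee_rot'])
c,im,d,P=snap('w3'); T=Rn.from_rotvec(s['ee_rot']).as_matrix()
Q=(P-s['position'])@T*1000; z=P[...,2]*1000
for zr in [(12,21),(23,32)]:
  for a in range(50,170,10):
    m=(Q[...,0]>a)&(Q[...,0]<a+10)&(abs(Q[...,1])<60)&(z>zr[0])&(z<zr[1])
    if m.sum()>10: print(zr,a,m.sum(),'y',np.round(np.percentile(Q[...,1][m],[1,50,99]),1),'z',np.round(np.median(z[m]),1))
snap('sd3','side')
a=cv2.imread('pics/sd3.png')[220:370,240:440]; cv2.imwrite('pics/m3.png',np.hstack([cv2.resize(im,(400,300)),cv2.resize(a,(400,300))]))
E
```

```text
clock: 8.03
position: [0.5151, -0.211, 0.0573]
ee_rot: [-2.423, -1.998, -0.002]
contact_force: [-0.1, 0.0, -0.9]
opening: 0.0206
grip_force: 97.8
[ 0.5151 -0.211   0.0573] [-2.42262133e+00 -1.99835154e+00 -1.70672297e-03]
(12, 21) 50 188 y [-26.2   0.2  22.6] z 17.4
(12, 21) 60 2467 y [-26.4  -1.9  22.7] z 17.5
(12, 21) 70 2574 y [-26.4  -1.8  22.7] z 17.6
(12, 21) 80 2732 y [-26.4  -1.8  22.7] z 17.6
(12, 21) 90 2905 y [-26.2  -1.8  22.8] z 17.6
(12, 21) 100 3089 y [-26.3  -1.8  22.9] z 17.7
(12, 21) 110 3249 y [-26.4  -1.8  23. ] z 17.8
(12, 21) 120 1356 y [-26.4  -1.6  23. ] z 17.7
(23, 32) 50 294 y [-6.2 -1.8  2.6] z 27.8
```

View pics/m3.png

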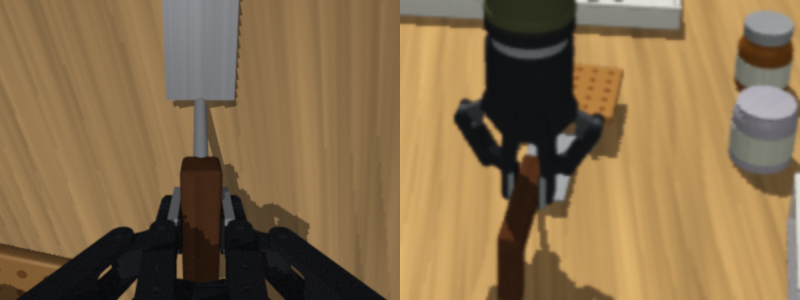

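```bash
python3 -m creep '[{"tx":8,"ty":0,"tz":0,"roll":0},{"tx":10,"ty":0,"tz":0,"roll":0},{"tx":10,"ty":0,"tz":0,"roll":0},{"tx":10,"ty":0,"tz":0,"roll":0},{"tx":10,"ty":0,"tz":0,"roll":0},{"tx":10,"ty":0,"tz":0,"roll":0},{"tx":10,"ty":0,"tz":0,"roll":0},{"tx":6,"ty":0,"tz":0,"roll":0},{"tx":0,"ty":0,"tz":0,"roll":0},{"tx":0,"ty":0,"tz":0,"roll":0}]'
python3 - <<'E'
from look import *
s=manip.read_state(); print(np.round(s['position'],4),s['ee_rot'])
c,im,d,P=snap('w4'); T=Rn.from_rotvec(s['ee_rot']).as_matrix()
Q=(P-s['position'])@T*1000; z=P[...,2]*1000
for nm,zr in [('rail',(24,32)),('crisp',(35,45)),('blade',(12,21))]:
  for a in range(60,150,6):
    m=(Q[...,0]>a)&(Q[...,0]<a+6)&(abs(Q[...,1])<70)&(z>zr[0])&(z<zr[1])
    if m.sum()>10: 
      y=Q[...,1][m]; print(nm,a,m.sum(),'neg',np.round(np.percentile(y[y<0],[2,50,98]),1) if (y<0).any() else '','pos',np.round(np.percentile(y[y>0],[2,50,98]),1) if (y>0).any() else '','z',np.round(np.median(z[m]),1),'xmin',np.round(np.percentile(Q[...,0][m],2),1))
E
```

```text
clock: 8.97
position: [0.529, -0.1405, 0.0573]
ee_rot: [2.425, 1.997, -0.0]
contact_force: [0.3, -0.6, -1.6]
opening: 0.0204
grip_force: 97.8
[ 0.529  -0.1405  0.0573] [ 2.42523471e+00  1.99664230e+00 -7.90468881e-05]
rail 90 570 neg [-52.5 -48.5 -45.5] pos [30.6 34.1 38.3] z 28.7 xmin 90.6
rail 96 685 neg [-52.7 -48.3 -45.2] pos [30.6 34.1 38.3] z 28.9 xmin 96.2
rail 102 89 neg [-53.2 -48.1 -23.3] pos [ 0.6  5.2 38. ] z 29.1 xmin 102.0
crisp 96 191 neg  pos [10.2 35.9 52.8] z 37.4 xmin 101.5
crisp 102 5521 neg [-57.1 -28.1  -1.4] pos [ 1.2 27.4 54. ] z 39.8 xmin 102.2
crisp 108 5739 neg [-57.8 -29.2  -1.4] pos [ 1.2 27.4 54.3] z 40.2 xmin 108.1
crisp 114 5183 neg [-57.8 -29.9  -1.3] pos [ 1.1 27.8 54.5] z 40.2 xmin 114.1
blade 60 1451 neg [-26.4 -13.3  -0.5] pos [ 0.8 11.7 22.6] z 17.4 xmin 60.3
blade 66 1538 neg [-26.3 -13.5  -0.5] pos [ 0.8 11.6 22.7] z 17.4 xmin 66.2
blade 72 1555 neg [-26.4 -13.4  -0.5] pos [ 0.8 11.5 22.7] z 17.4 xmin 72.3
blade 78 1603 neg [-26.3 -13.4  -0.5] pos [ 0.8 11.7 22.7] z 17.4 xmin 78.4
blade 84 1606 neg [-26.3 -13.4  -0.6] pos [ 0.7 11.7 22.7] z 17.4 xmin 84.3
blade 90 1872 neg [-46.  -14.4  -0.6] pos [ 0.7 12.4 31.4] z 17.4 xmin 90.0
blade 96 1913 neg [-45.7 -14.3  -0.6] pos [ 0.7 12.3 30.8] z 17.5 xmin 96.1
blade 102 586 neg [-45.4 -13.7  -0.6] pos [ 0.3 11.1 30.8] z 17.4 xmin 102.0
```

View pics/w4.png

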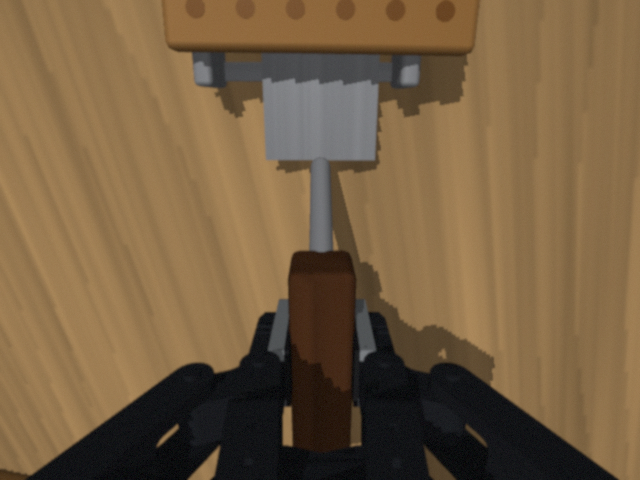

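```bash
python3 -m creep '[{"tx":7,"ty":0,"tz":0,"roll":0},{"tx":10,"ty":0,"tz":0,"roll":0},{"tx":10,"ty":0,"tz":0,"roll":0},{"tx":8,"ty":0,"tz":0,"roll":0},{"tx":0,"ty":0,"tz":0,"roll":0},{"tx":0,"ty":0,"tz":-3,"roll":0},{"tx":0,"ty":0,"tz":-3,"roll":0},{"tx":0,"ty":0,"tz":-2,"roll":0},{"tx":0,"ty":0,"tz":-2,"roll":0},{"tx":0,"ty":0,"tz":-2,"roll":0},{"tx":0,"ty":0,"tz":-3,"roll":0},{"tx":0,"ty":0,"tz":-4,"roll":0},{"tx":0,"ty":0,"tz":-6,"roll":0},{"tx":0,"ty":0,"tz":-8,"roll":0},{"tx":0,"ty":0,"tz":-10,"roll":0},{"tx":0,"ty":0,"tz":-10,"roll":0},{"tx":0,"ty":0,"tz":-8,"roll":0},{"tx":0,"ty":0,"tz":-4,"roll":0},{"tx":0,"ty":0,"tz":0,"roll":0}]'
cat > meas.py <<'E'
from look import *
import sys
s=manip.read_state(); T=Rn.from_rotvec(s['ee_rot']).as_matrix()
ax=np.degrees(np.arctan2(T[1,0],T[0,0])); print('pos',np.round(s['position']*1000,1),'toolx dir',round(ax,2),np.round(s['joints'],2))
c,im,d,P=snap(sys.argv[1]); Q=(P-s['position'])@T*1000; z=P[...,2]*1000-s['position'][2]*1000
# blade underside at about -43 below TCP; crispbread top expected at -43+14 = -29
m=(abs(Q[...,1])<75)&(Q[...,0]>50)&(Q[...,0]<160)&(z>-33)&(z<-25)
A=Q[m]; print('crisp',m.sum(),'z',np.median(z[m]))
for a in range(70,140,10):
    y=A[(A[:,0]>a)&(A[:,0]<a+10)][:,1]; zz=A[(A[:,0]>a)&(A[:,0]<a+10)][:,2]
    if len(y)>20: print(a,np.round(np.percentile(y,[.5,99.5]),1),'z',round(-np.median(zz),1))
for a in range(-50,50,20):
    x=A[(A[:,1]>a)&(A[:,1]<a+20)][:,0]
    if len(x)>20: print('near edge y',a+10,np.round(np.percentile(x,.5),1))
E
python3 meas.py w5
```

```text
clock: 10.6
position: [0.5364, -0.1066, 0.1236]
ee_rot: [2.425, 1.995, 0.003]
contact_force: [0.1, -0.7, -2.4]
opening: 0.0206
grip_force: 97.7
pos [ 536.4 -106.6  123.6] toolx dir 78.89 [ 0.02  0.75  0.16  1.91 -0.24  0.49  0.15]
crisp 40147 z -28.955059203983495
70 [-58.5  55. ] z -29.0
80 [-58.2  54.7] z -28.9
90 [-58.2  54.9] z -29.0
100 [-58.1  54.9] z -28.9
110 [-58.1  55.3] z -28.9
120 [-58.3  55.4] z -29.0
near edge y -40 68.9
near edge y -20 68.8
near edge y 0 52.9
near edge y 20 68.4
near edge y 40 68.0
```

```bash
python3 -m creep '[{"tx":0,"ty":0,"tz":0,"roll":-1.5},{"tx":0,"ty":0,"tz":0,"roll":-2.6},{"tx":0,"ty":0,"tz":0,"roll":-1.5},{"tx":0,"ty":0,"tz":0,"roll":0}]' && python3 -m creep '[{"tx":3,"ty":-1.6,"tz":0,"roll":0},{"tx":6,"ty":-3.2,"tz":0,"roll":0},{"tx":9,"ty":-4.8,"tz":0,"roll":0},{"tx":12,"ty":-6.4,"tz":0,"roll":0},{"tx":15,"ty":-8.1,"tz":0,"roll":0},{"tx":18,"ty":-9.7,"tz":0,"roll":0},{"tx":21,"ty":-11.3,"tz":0,"roll":0},{"tx":21,"ty":-11.3,"tz":0,"roll":0},{"tx":21,"ty":-11.3,"tz":0,"roll":0},{"tx":21,"ty":-11.3,"tz":0,"roll":0},{"tx":21,"ty":-11.3,"tz":0,"roll":0},{"tx":21,"ty":-11.3,"tz":0,"roll":0},{"tx":21,"ty":-11.3,"tz":0,"roll":0},{"tx":18,"ty":-9.7,"tz":0,"roll":0},{"tx":15,"ty":-8.1,"tz":0,"roll":0},{"tx":12,"ty":-6.4,"tz":0,"roll":0},{"tx":9,"ty":-4.8,"tz":0,"roll":0},{"tx":6,"ty":-3.2,"tz":0,"roll":0},{"tx":3,"ty":-1.6,"tz":0,"roll":0},{"tx":0,"ty":0,"tz":0,"roll":0}]'
cat >> meas.py <<'E'
# rail ends (bamboo tops at z 54) in tool axes
Z=P[...,2]*1000
for lo,hi in [(-70,-25),(20,65)]:
    m=(Q[...,1]>lo)&(Q[...,1]<hi)&(Q[...,0]>20)&(Q[...,0]<110)&(Z>48)&(Z<60)
    B=Q[m]
    if len(B)>20:
        print('rail',len(B),'x',np.round(np.percentile(B[:,0],[1,99]),1),'y',np.round(np.percentile(B[:,1],[2,50,98]),1),'z',round(np.median(Z[m]),1))
E
python3 meas.py w6
```

```text
clock: 10.98
position: [0.5352, -0.1064, 0.1218]
ee_rot: [-2.324, -2.113, 0.001]
contact_force: [-0.7, -0.5, -2.0]
opening: 0.0206
grip_force: 97.7
clock: 12.65
position: [0.4154, 0.1801, 0.1223]
ee_rot: [-2.324, -2.113, -0.0]
contact_force: [0.3, -0.2, -1.2]
opening: 0.0202
grip_force: 97.8
pos [415.4 180.1 122.3] toolx dir 84.55 [-0.62  0.69  0.18  2.18 -0.39  0.3  -0.2 ]
crisp 40195 z -28.918899415850817
70 [-58.5  54.9] z -29.0
80 [-58.3  54.7] z -28.9
90 [-58.1  54.9] z -28.9
100 [-58.1  55.1] z -28.9
110 [-58.   55.3] z -28.9
120 [-58.1  55.5] z -28.9
near edge y -40 69.0
near edge y -20 68.9
near edge y 0 52.9
near edge y 20 68.5
near edge y 40 68.1
rail 121 x [61.2 65.2] y [-49.5 -45.3 -42.1] z 54.9
rail 117 x [60.2 64.1] y [33.9 37.6 41.3] z 54.7
```

View pics/w6.png

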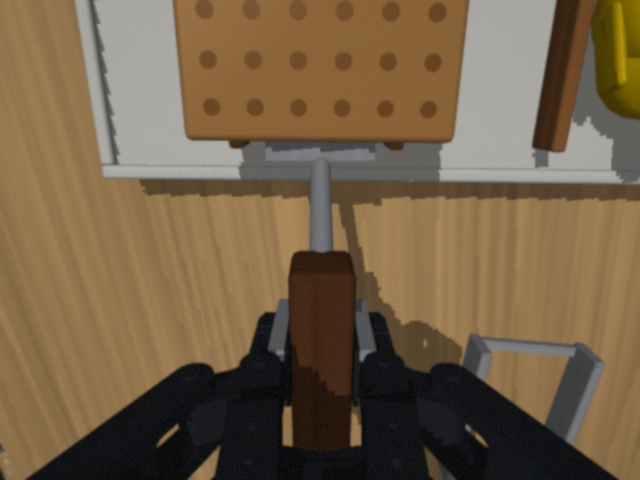

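The crispbread is still squarely on the blade. The ends of the place's rails show at (240,142) and (393,144), parallel to its near edge. A small shift of +3 mm along and -1.5 mm across, then lower it.

```bash
python3 -m creep '[{"tx":1.5,"ty":-0.8,"tz":0,"roll":0},{"tx":1.5,"ty":-0.7,"tz":0,"roll":0},{"tx":0,"ty":0,"tz":4,"roll":0},{"tx":0,"ty":0,"tz":7,"roll":0},{"tx":0,"ty":0,"tz":6,"roll":0},{"tx":0,"ty":0,"tz":3,"roll":0},{"tx":0,"ty":0,"tz":0,"roll":0},{"tx":0,"ty":0,"tz":0,"roll":0}]'; python3 meas.py w7 | grep -v '^[0-9]'
```

```text
clock: 13.37
position: [0.4144, 0.1823, 0.1019]
ee_rot: [-2.326, -2.111, 0.001]
contact_force: [1.1, -0.1, -2.2]
opening: 0.0204
grip_force: 97.8
pos [414.4 182.3 101.9] toolx dir 84.47 [-0.61  0.73  0.14  2.19 -0.41  0.24 -0.2 ]
crisp 40186 z -28.969765039991657
near edge y -40 69.0
near edge y -20 69.0
near edge y 0 53.0
near edge y 20 68.5
near edge y 40 68.1
rail 313 x [59.4 67.1] y [-48.5 -44.  -40.8] z 54.8
rail 304 x [58.5 66.2] y [35.1 38.4 42.8] z 54.6
```

```bash
python3 -m creep '[{"tx":1,"ty":-0.6,"tz":2,"roll":0},{"tx":0,"ty":0,"tz":2,"roll":0},{"tx":0,"ty":0,"tz":1.5,"roll":0},{"tx":0,"ty":0,"tz":1,"roll":0},{"tx":0,"ty":0,"tz":1,"roll":0},{"tx":0,"ty":0,"tz":1,"roll":0},{"tx":0,"ty":0,"tz":2,"roll":0},{"tx":0,"ty":0,"tz":3,"roll":0},{"tx":0,"ty":0,"tz":1.5,"roll":0},{"tx":0,"ty":0,"tz":0,"roll":0},{"tx":0,"ty":0,"tz":0,"roll":0}]'
sed 's/z>-33/z>-25/;s/z<-25/z<-14/' meas.py > meas2.py; python3 meas2.py w8
```

```text
clock: 14.33
position: [0.414, 0.1835, 0.0871]
ee_rot: [-2.326, -2.112, 0.0]
contact_force: [-0.5, 0.0, -1.6]
opening: 0.0209
grip_force: 97.8
pos [414.  183.5  87.1] toolx dir 84.48 [-0.59  0.76  0.12  2.2  -0.42  0.2  -0.19]
crisp 42450 z -20.996284571094634
70 [-58.3  54.7] z -21.0
80 [-58.3  54.6] z -21.0
90 [-58.2  54.8] z -21.0
100 [-58.2  55.1] z -20.9
110 [-58.1  55.3] z -20.9
120 [-59.2  55.8] z -21.3
near edge y -40 69.3
near edge y -20 68.9
near edge y 0 50.6
near edge y 20 68.6
near edge y 40 68.1
rail 487 x [57.9 68.1] y [-48.  -43.3 -25.8] z 54.7
rail 450 x [57.  66.8] y [35.5 38.8 43.3] z 54.7
```

```bash
python3 -m creep '[{"tx":-4,"ty":0,"tz":0,"roll":0},{"tx":-8,"ty":0,"tz":0,"roll":0},{"tx":-12,"ty":0,"tz":0,"roll":0},{"tx":-14,"ty":0,"tz":0,"roll":0},{"tx":-14,"ty":0,"tz":0,"roll":0},{"tx":-14,"ty":0,"tz":0,"roll":0},{"tx":-14,"ty":0,"tz":0,"roll":0},{"tx":-14,"ty":0,"tz":0,"roll":0},{"tx":-12,"ty":0,"tz":0,"roll":0},{"tx":-8,"ty":2,"tz":0,"roll":0},{"tx":-6,"ty":3,"tz":0,"roll":0},{"tx":0,"ty":0,"tz":0,"roll":0},{"tx":0,"ty":0,"tz":0,"roll":0}]'
python3 - <<'E'
from look import *
s=manip.read_state(); print(np.round(s['joints'],3))
c,im,d,P=snap('w9')
rect(sel(P,(.33,.52),(.2,.4),(.06,.072)),'crisp')
rect(sel(P,(.33,.52),(.06,.3),(.05,.058)),'railends')
E
```

```text
clock: 15.47
position: [0.408, 0.0637, 0.0873]
ee_rot: [2.326, 2.111, 0.001]
contact_force: [-0.7, 0.5, -0.6]
opening: 0.0205
grip_force: 97.8
[-0.293  0.739  0.044  2.314 -0.325  0.093 -0.034]
crisp 0
railends 257 ctr [406.9 152.6] size [72.5 30.1] ang 80.2 pcadir 95.4 zmed 0.0541
```

View pics/w9.png

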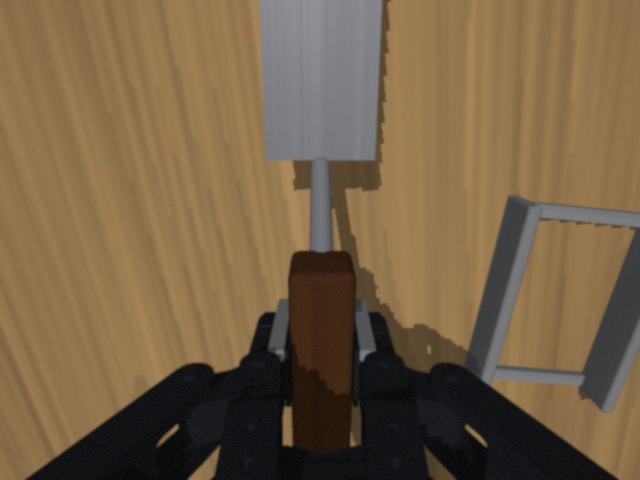

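```bash
python3 -m creep '[{"tx":0,"ty":4,"tz":-15,"roll":0},{"tx":0,"ty":15,"tz":-25,"roll":0},{"tx":-8,"ty":20,"tz":-20,"roll":0},{"tx":-20,"ty":15,"tz":0,"roll":0},{"tx":-33,"ty":9,"tz":0,"roll":0},{"tx":-36,"ty":6,"tz":0,"roll":0},{"tx":-36,"ty":6,"tz":0,"roll":0},{"tx":-36,"ty":6,"tz":0,"roll":0},{"tx":-36,"ty":6,"tz":0,"roll":0},{"tx":-36,"ty":6,"tz":0,"roll":0},{"tx":-36,"ty":6,"tz":0,"roll":0},{"tx":-36,"ty":0,"tz":0,"roll":0},{"tx":-36,"ty":0,"tz":0,"roll":0},{"tx":-30,"ty":0,"tz":0,"roll":0},{"tx":-15,"ty":0,"tz":0,"roll":0},{"tx":0,"ty":0,"tz":0,"roll":-5},{"tx":0,"ty":0,"tz":0,"roll":-5},{"tx":0,"ty":0,"tz":0,"roll":-5},{"tx":0,"ty":0,"tz":0,"roll":0}]'
python3 - <<'E'
from look import *
print(np.round(manip.read_state()['joints'],3))
for n in ['scene','side']:
    c,im,d,P=snap('end_'+n,n)
    rect(sel(P,(.33,.52),(.2,.4),(.059,.075)),'crisp '+n)
    for x in [(.37,.42),(.42,.49)]: rect(sel(P,x,(.2,.4),(.045,.057)),'rail')
a=cv2.imread('pics/end_scene.png')[130:430,180:580]
cv2.imwrite('pics/e1.png',cv2.resize(a,(800,600),interpolation=cv2.INTER_CUBIC))
E
```

```text
clock: 17.1
position: [0.4685, -0.337, 0.147]
ee_rot: [-2.025, -2.4, -0.001]
contact_force: [-0.0, -0.6, -0.7]
opening: 0.0208
grip_force: 98.1
[ 0.542  0.738  0.004  1.797 -0.007  0.607  0.72 ]
crisp scene 1709 ctr [427.9 300.5] size [102.5 118.6] ang 84.0 pcadir 173.3 zmed 0.0647
rail 44 ctr [382.2 303.8] size [118.  39.] ang 70.1 pcadir 82.6 zmed 0.0526
rail 73 ctr [467.7 299.2] size [ 58.8 122.1] ang 16.4 pcadir 89.1 zmed 0.0542
crisp side 0
rail 0
rail 0
```

View pics/e1.png

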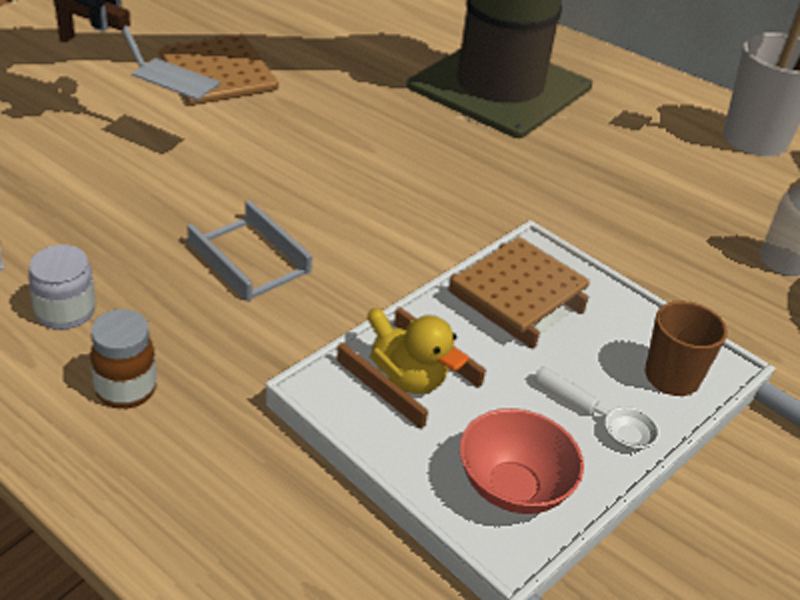

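The crispbread lies square across both rails at crop (518,283), and the duck, bowl, cup and spoon are unmoved. Next I'll stand the turner where it started, crop (175,78).

```bash
python3 -m creep '[{"tx":0,"ty":0,"tz":15,"roll":0},{"tx":0,"ty":0,"tz":25,"roll":0},{"tx":0,"ty":0,"tz":25,"roll":0},{"tx":0,"ty":0,"tz":18,"roll":0},{"tx":0,"ty":0,"tz":9,"roll":0},{"tx":0,"ty":0,"tz":5,"roll":0},{"tx":0,"ty":0,"tz":2,"roll":0},{"tx":0,"ty":0,"tz":1,"roll":0},{"tx":0,"ty":0,"tz":1,"roll":0},{"tx":0,"ty":0,"tz":0,"roll":0},{"tx":0,"ty":0,"tz":0,"roll":0}]'
```

```text
clock: 18.12
position: [0.4686, -0.3383, 0.047]
ee_rot: [2.03, 2.396, 0.0]
contact_force: [-0.2, -0.2, -1.1]
opening: 0.0205
grip_force: 98.1
```

```bash
python3 -m creep '[{"tx":0,"ty":0,"tz":1,"roll":0},{"tx":0,"ty":0,"tz":0.8,"roll":0},{"tx":0,"ty":0,"tz":0.7,"roll":0},{"tx":0,"ty":0,"tz":0,"roll":0},{"tx":0,"ty":0,"tz":0,"roll":0}]'
```

```text
clock: 18.53
position: [0.4683, -0.3381, 0.0444]
ee_rot: [2.03, 2.397, 0.0]
contact_force: [-1.7, 0.6, 5.5]
opening: 0.0209
grip_force: 98.8
```

```bash
python3 -m creep '[{"tx":0,"ty":0,"tz":0,"roll":0},{"tx":0,"ty":0,"tz":0,"roll":0},{"tx":0,"ty":0,"tz":0,"roll":0},{"tx":0,"ty":0,"tz":0,"roll":0},{"tx":0,"ty":0,"tz":0,"roll":0},{"tx":0,"ty":0,"tz":0,"roll":0}]' 60 20 && python3 -m creep '[{"tx":0,"ty":0,"tz":-5,"roll":0},{"tx":0,"ty":0,"tz":-15,"roll":0},{"tx":0,"ty":0,"tz":-30,"roll":0},{"tx":0,"ty":0,"tz":-35,"roll":0},{"tx":0,"ty":0,"tz":-35,"roll":0},{"tx":0,"ty":0,"tz":-35,"roll":0},{"tx":0,"ty":0,"tz":-20,"roll":0},{"tx":0,"ty":0,"tz":0,"roll":0},{"tx":0,"ty":0,"tz":0,"roll":0}]'
python3 - <<'E'
from look import *
c,im,d,P=snap('fw')
rect(sel(P,(.35,.6),(-.5,-.28),(.066,.08)),'handletop')
c,im,d,P=snap('fs','scene')
rect(sel(P,(.33,.52),(.2,.4),(.059,.075)),'crisp')
rect(sel(P,(.35,.6),(-.5,-.28),(.064,.08)),'handletop')
c,im2,d,P=snap('fd','side')
cv2.imwrite('pics/e2.png',np.hstack([cv2.resize(im2[160:460,100:500],(400,300)),cv2.resize(im[130:330,180:500],(400,300))]))
E
```

```text
clock: 19.03
position: [0.4682, -0.338, 0.0436]
ee_rot: [-2.03, -2.397, -0.0]
contact_force: [-0.4, -0.1, 0.5]
opening: 0.0604
grip_force: 0.0
clock: 19.78
position: [0.4687, -0.3384, 0.2202]
ee_rot: [2.028, 2.395, 0.001]
contact_force: [0.7, 0.3, -0.7]
opening: 0.0599
grip_force: 0.0
handletop 4076 ctr [ 470.5 -363.5] size [ 22.  120.4] ang 9.2 pcadir 99.1 zmed 0.0749
crisp 1711 ctr [427.6 300.1] size [101.6 118. ] ang 84.6 pcadir 173.1 zmed 0.0648
handletop 273 ctr [ 473.8 -364.4] size [ 28.4 119.3] ang 9.2 pcadir 100.0 zmed 0.0732
```

View pics/e2.png

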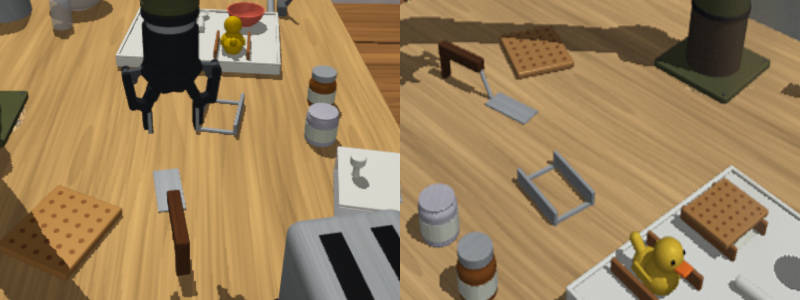

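The turner stands level where it started, in the side half at (175,215). Its handle top is at z 0.0749, the same as before. The crispbread sits on the near place in the scene half at (725,210).

```bash
python3 -c "
from cell import manip; print(manip.close_job())"
```

```text
the job is handed in; nothing more can be done
None
```

The crispbread is on the free near serving place, about 2 mm off centre and square to the rails by camera measurement; the turner stands level where it started, and I handed the job in at about 20 s on the robot's clock.

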